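# Show the widest spinning top to the inspection camera

## Task

Turn the lamp dimmer clockwise until its pointer stands on the long mark and let go of it. Then take the widest of the three wooden tops out of the rack and hold it up to the inspection camera: its tip pointing straight at the lens, its disc centred on the lens axis, the middle of the disc 130 mm from the lens glass. Finish holding it there, still and touching nothing but the gripper; leave the dimmer set, and the other two tops, the drink can and the pencil pot where they stand.

Things in the scene. Friction and masses are not known exactly. Their poses are not given: they have to be found in the camera images.
- top_wide: The widest top, turned wood, 40 to 85 g: disc 64 mm across, 14 mm thick; above it a stem 12 mm thick, 45 mm long; below it a hub 20 mm thick, 12 mm long, then a 14 mm cone to the tip. Origin: centre of the disc. z runs along the stem, away from the tip; round about z. Stands stem up in one of the rack's three holes, disc resting on the rack; lifts straight out.
- top_wide_tip (a point): The tip of the widest top, 33 mm below the centre of its disc.
- top_small: Another wooden top, disc only 46 mm across and 20 mm thick, with the same stem and hub, stem up in another hole of the rack; origin at the centre of its disc, 10 mm above the rack. To be left alone.
- top_round: Another wooden top with a rounded belly 46 mm across and 26 mm high, same stem and hub, stem up in another hole of the rack; origin at the centre of its belly, 13 mm above the rack. To be left alone.
- rack: Fixed light wood block 80 x 300 x 45 mm (x, y, z), origin at the centre of its underside. Three holes 25 mm wide and 34 mm deep in its top, at y = -100, 0 and 100 mm; any top may be in any hole.
- camera_stand: Fixed stand of the inspection camera: round steel foot 90 mm across and 12 mm high, origin at the centre of its underside, with an aluminium post that carries the camera head. The lens leans towards the stand's -x.
- camera_head: Fixed camera head: black cylinder 54 mm across, 87 mm long, ring lamp 80 mm across round the lens. Origin: centre of the lens glass (its front), 150 mm above the table, 30 mm from the stand's centre towards the stand's -x. z is the lens axis, pointing out of the lens: it looks up, 35 degrees off vertical, leaning to the stand's -x, roughly towards the robot.
- dimmer: Fixed grey dimmer box of the lamp, 130 x 130 x 55 mm, origin at the centre of its underside. On its top round the knob a scale of nine marks, 0.35 rad apart, the first towards the box's -x, the others following clockwise from above; the sixth is the long thick one (22 mm, the others 8 mm).
- dimmer_knob (a joint): Angle of the dimmer knob in rad, growing clockwise seen from above, 0 to 2.8: 0 when the pointer (the white line on one end of the grip bar) is at the first mark, 1.75 at the long mark. It starts between 0.35 and 1.1, turns with light friction and stays where it is left.
- dimmer_knob_grip (a point): On the knob's vertical axis, where to grip it, 92 mm above the table, over the middle of the box. The knob is a black disc 44 mm across carrying an upright grip bar 42 mm long, 14 mm wide, 32 mm tall, its top 99 mm above the table; the bar lies along the pointer's direction, in the box's frame (-cos q, sin q) for knob angle q.
- drink_can: Bystander: aluminium can 66 mm across and 120 mm high, origin at the centre of its underside. To be left alone.
- pencil_pot: Bystander: red plastic pot 80 mm across and 100 mm high with pencils up to 185 mm high, origin at the centre of its underside. To be left alone.

How it is judged:
On the way, in this order (a step that is already met when the one before it is completed fails the run):
1. the dimmer's pointer is on the long mark and the knob is let go (value of joint dimmer_knob between 1.62 and 1.88 rad and contact force between each of the arm, the fingers and dimmer below 0.1 N), for 0.2 s.
2. the widest top is lifted out of the rack by the gripper (z of top_wide_tip in the frame of rack above 0.06 m and contact force between the fingers and top_wide above 1 N), for 0.2 s.
At the end, for the whole second after the job is handed in: Gripper holds the widest top still, touching nothing else: disc centre within 15 mm of the lens axis each way, 115 to 145 mm from the glass, axis within 0.17 rad of the lens axis, tip to the lens; dimmer within 0.13 rad of the mark; other tops moved under 15 mm, can and pot under 20 mm (x of top_wide in the frame of camera_head between -0.015 and 0.015 m and y of top_wide in the frame of camera_head between -0.015 and 0.015 m and z of top_wide in the frame of camera_head between 0.115 and 0.145 m and z of top_wide_tip in the frame of camera_head below 0.118 m and angle between the z axis of top_wide and the z axis of camera_head, either way round below 0.17 rad and contact force between the fingers and top_wide above 1 N and contact force between top_wide and camera_stand below 0.05 N and contact force between top_wide and pencil_pot below 0.05 N and contact force between top_wide and drink_can below 0.05 N and linear speed of top_wide below 0.02 m/s and angular speed of top_wide below 0.2 rad/s and value of joint dimmer_knob between 1.62 and 1.88 rad and distance of each of top_small, top_round from where it was at the start of the episode below 0.015 m and distance of each of drink_can, pencil_pot from where it was at the start of the episode below 0.02 m); the arm keeps its last pose, push and grip.
It fails at once if another top is lifted or disturbed (distance of any of top_small, top_round from where it was at the start of the episode above 0.015 m).
It fails at once if the drink can or the pencil pot is moved or tipped (distance of any of drink_can, pencil_pot from where it was at the start of the episode above 0.02 m or angle between any of drink_can, pencil_pot's own z axis and vertical above 0.3 rad).
It also fails if it takes over 51 s, if anything falls off the work surface, if the arm or the gripper's body presses on something with over 40 N, if the wrist force passes 120 N, or if a joint passes its speed limit or range.

## Robot

A 6-joint arm with a two-finger parallel gripper is mounted at the origin on the work surface. World frame = base frame: x ahead of the robot, y to its left, z up, the work surface at z = 0. Lengths are in m, angles in rad, forces in N, time in s.
With the tool pointing down it reaches from about 0.35 to 0.85 m from the base axis. Payload 8.1 kg.
Tool frame: the origin (TCP) lies at the very end of the fingers, on their centre line; the grasp point (between the pads) lies 19 mm behind it; z points along the fingers, y is the line along which they close (so a half turn about z gives the same grasp; the last joint's range is limited). The gripper opens to 93 mm and grips with 3 to 60 N. Pads are 15 mm wide; open, the fingers measure 128 mm over their backs; the gripper's body (75 mm by 188 mm) begins 65 mm behind the grasp point.
Start: joints at [1.136, 0.13, 1.488, -0, 1.523, -0.085], TCP at [0.206, 0.564, 0.219] pointing down, gripper open.
Joint ranges: [-2.96, 2.96], [-0.89, 2.26], [0.02, 2.5], [-1.34, 4.48], [0, 2.73], [-2.66, 2.66]. Speed limits (rad/s): [2.39, 2.39, 2.79, 3.14, 3.14, 3.14].

## Interface

Orientations are given as a rotation vector (axis times angle).
In Python, from plant import monitor, eyes, ticket gives the robot as it stands.
- The arm moves only by the tool arm_command, never from a script. Its argument "deltas" is a list that holds one entry, the list of rows, each a list of 6 numbers: the shift along the world's x, y, z in cm, then the turn, a rotation vector about the world's x, y, z in degrees. In form: [[[tx, ty, tz, rx, ry, rz], ...]]. A call has 1 to 12 rows; each row shifts and turns the commanded pose from where the row before left it; what a row does not reach is not made up. A row lasts 1/12 s, in which the tool goes at most 41.7 mm and 7.16 degrees, less where a joint would pass 70% of its speed; a pose out of reach is approached as far as the arm can. A call is refused whole if a number of a shift passes 4.17 or a number of a turn 7.16, either way. A call with a gripper value outside its range is refused whole. "gripper" is the opening, from -1 (shut) to 1 (fully open), set as the call begins (left out, the last holds). The fingers move at their own pace and stop on an object; "squeeze" is the grip in N (left out, the last holds). Time passes only in rows, so rows that do not move let the fingers close. It gives the time, the measured TCP pose, the force, the opening and the grip force at its end, in the units of the state.
- monitor.read_state(): the state, without advancing time (a new reading comes with each control period).
- eyes.read_camera(name): name is "scene" or "top" or "wrist"; returns the picture (480x640x3 uint8, blue, green, red); there is no depth.
- eyes.camera_model(name): a dict with "fx", "fy", "cx", "cy" (pixels), "rvec" (rotation vector, rad) and "tvec" (3), from world to camera coordinates, as OpenCV has them. Camera axes: x right, y down, z forward; pixel columns grow to the right and rows downward; lengths in m; the calibration is good to about 2 mm. A picture is of the moment at which its call begins: read the wrist's pose just before it. camera_model takes no time and is no camera call; for the wrist camera it gives the pose at the moment of the call.
- ticket.close_job(): hands the job in; it is judged then, once.
The state is a dict: "t": time; "q": joint angles; "dq": joint speeds; "joint_torque": joint torques, N m; "tool_pos": TCP position; "orientation": TCP orientation; "force": force on the tool from outside, world axes, zero at the start; "wrist_torque": the same for the moment, N m; "opening": finger opening in m; "gripper_force": force on a finger pad.
Only numpy, scipy, OpenCV 4.12 (cv2) and the standard library are available. Lean on these libraries where they do the work, as an engineer would, in place of code of your own. Each camera call takes 0.05 s, during which the arm holds its last target. There are 200 camera calls.

## Working session

There is one attempt and no reset: what is moved stays moved. The work goes in short steps, Python scripts to look and compute and a tool call to move; the robot and the scene stay as the last step left them, time stands still between calls to the robot, and variables do not carry over. Pictures are saved under pics/ and viewed, at most 10 in all, crops included, and the job is handed in when it is done.

Besides the shell and the picture viewer there is one more tool, called as a command line: name --argument value ..., lists and objects as JSON in quotes. arm_command: Moves the arm, as the interface text tells. Its arguments: {"type":"object","properties":{"deltas":{"type":"array"},"gripper":{"type":"number"},"squeeze":{"type":"number"}},"required":["deltas"]}

```bash
mkdir -p pics; ls; python3 - <<'E'
from plant import monitor, eyes, ticket
import cv2
for n in ("scene","top"):
    cv2.imwrite(f"pics/{n}0.png",eyes.read_camera(n)); m=eyes.camera_model(n); print(n,m)
s=monitor.read_state(); print(s["t"],s["tool_pos"],s["orientation"],s["opening"])
E
```

```text
pics
scene {'fx': 582.8721904149922, 'fy': 582.8721904149922, 'cx': 317.22061068456753, 'cy': 249.90645954169023, 'rvec': array([ 2.38106739,  0.67740293, -0.23162301]), 'tvec': array([-0.50604401, -0.14925761,  1.42226939])}
top {'fx': 451.6104749326771, 'fy': 451.6104749326771, 'cx': 321.8722757774808, 'cy': 233.55185640863766, 'rvec': array([ 2.1566366 , -2.12076518,  0.15406061]), 'tvec': array([3.43811721e-04, 6.08729636e-01, 1.02914670e+00])}
0.1 [0.20537009 0.56321524 0.21769702] [-5.46496761e-01 -3.09326979e+00  2.51800232e-03] 0.0930353265325031
```

View pics/top0.png

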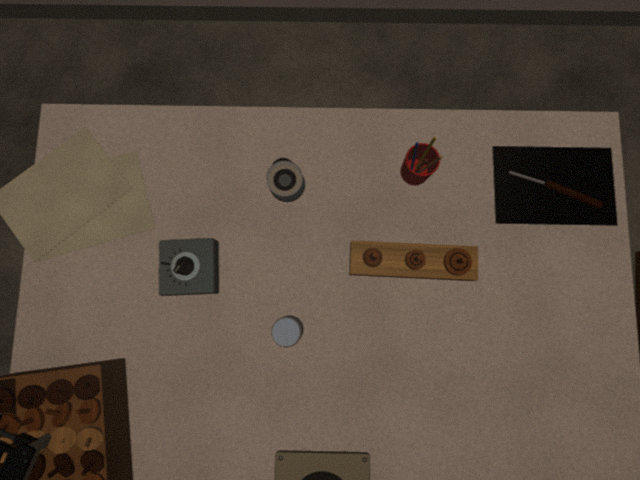

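View pics/scene0.png

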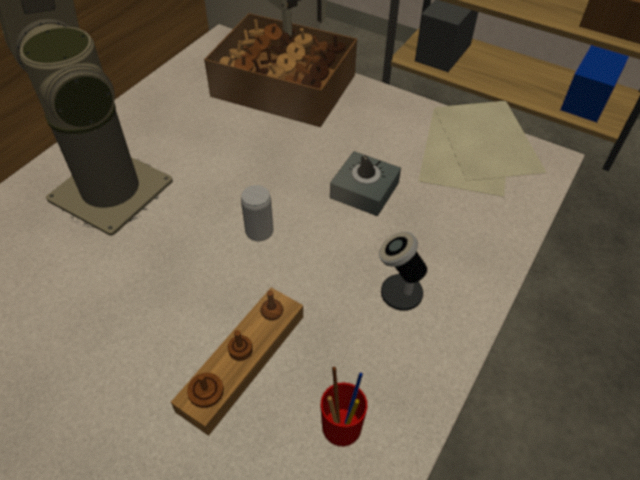

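The top view shows the dimmer at (188,266), the camera at (285,180), the can at (287,331) and the pot at (421,163). The rack runs x 350–478, y 240–280, with the wide top on the right at (458,261). The scene view agrees, with the wide top at (205,388). Next, enlarged crops.

```bash
python3 - <<'E'
import cv2,numpy as np
t=cv2.imread("pics/top0.png"); s=cv2.imread("pics/scene0.png")
g=lambda im:np.clip(255*(im/255.)**0.6*1.1,0,255).astype(np.uint8)
def crop(im,x,y,w,h,W,H): return cv2.resize(g(im[y:y+h,x:x+w]),(W,H),interpolation=cv2.INTER_CUBIC)
a=crop(t,150,230,80,75,400,375)      # dimmer x5
b=crop(t,250,140,80,75,400,375)      # cam x5
c=crop(t,340,230,160,45*1+0,800,225)
cv2.imwrite("pics/m1.png",np.vstack([np.hstack([a,b]),c]))
a=crop(s,320,140,100,75,400,300); b=crop(s,365,220,100,75,400,300)
c=crop(s,160,280,150,150,300,300); c=crop(s,165,285,150,150,400,300*1)
d=crop(s,230,175,60,75,400,300)
cv2.imwrite("pics/m2.png",np.vstack([np.hstack([a,b]),np.hstack([c,d])]))
E
```

```text
(no output)
```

View pics/m1.png

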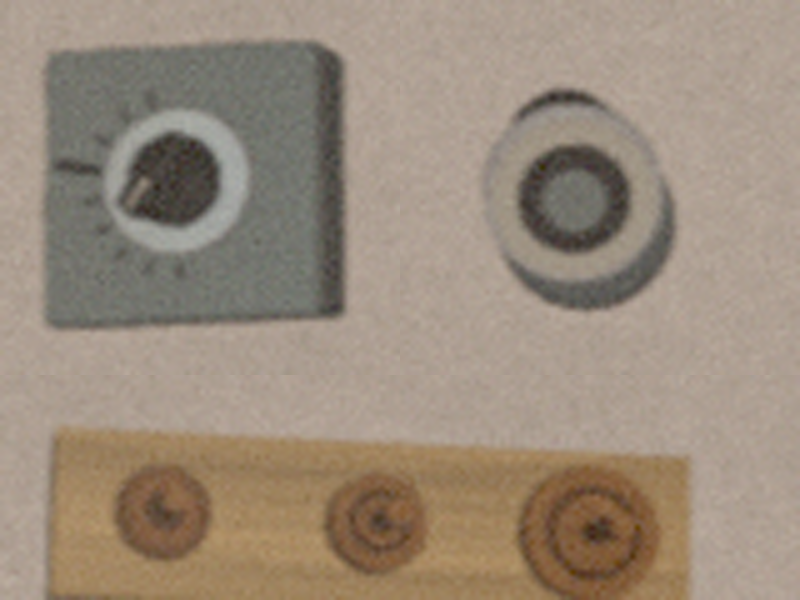

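View pics/m2.png

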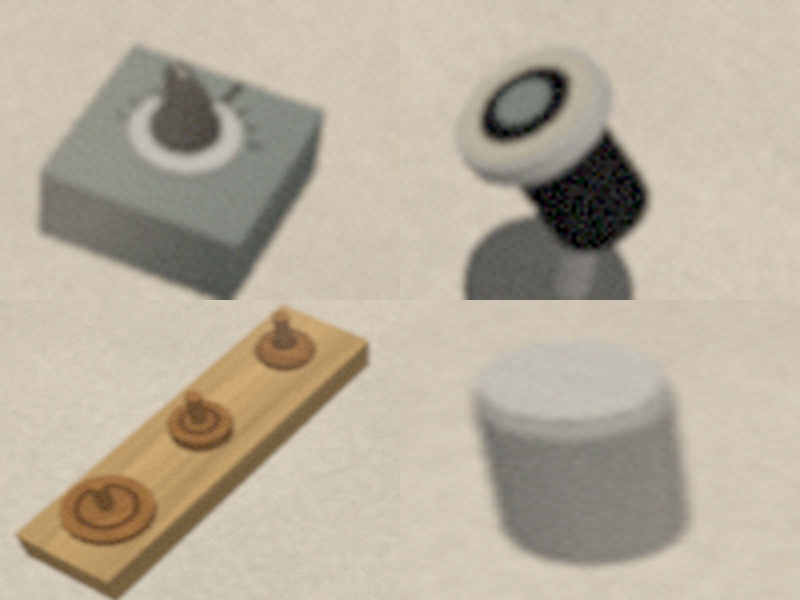

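Top crop (5x): the dimmer corners are clear, the scale ring is centred at (177,181) with the pointer at lower left, and the long mark is at (75,167). The lens is at (574,198), and the wide top's stem is at about (598,530). The scene crop agrees: the head leans to the left. Next, positions.

```bash
cat > h.py <<'E'
import numpy as np, cv2
from plant import monitor, eyes
def cam(n):
    m=eyes.camera_model(n); R=cv2.Rodrigues(np.array(m["rvec"]))[0]; return m,R,np.array(m["tvec"])
def ray(c,u,v):
    m,R,t=c; d=R.T@np.array([(u-m["cx"])/m["fx"],(v-m["cy"])/m["fy"],1]); return -R.T@t,d
def onz(c,u,v,z):
    o,d=ray(c,u,v); return o+d*(z-o[2])/d[2]
def proj(c,p):
    m,R,t=c; q=(R@np.atleast_2d(p).T).T+t; return np.c_[m["fx"]*q[:,0]/q[:,2]+m["cx"],m["fy"]*q[:,1]/q[:,2]+m["cy"]]
def crop(x0,y0,k,X,Y): return (X+.5)/k-.5+x0,(Y+.5)/k-.5+y0
E
python3 - <<'E'
from h import *
np.set_printoptions(precision=4,suppress=True)
T=cam("top");S=cam("scene")
t=lambda x0,y0,X,Y,z:onz(T,*crop(x0,y0,5,X,Y),z)
s=lambda x0,y0,k,X,Y,z:onz(S,*crop(x0,y0,k,X,Y),z)
print("dimmer T",[t(150,230,*p,.055) for p in((47,53),(318,42),(322,313),(47,326))])
print("ring T",t(150,230,177,181,.056),"S",s(320,140,4,186,133,.056))
print("long mark",t(150,230,55,163,.055),t(150,230,100,171,.055))
print("pointer",t(150,230,146,180,.099),t(150,230,127,207,.099))
print("dimmer S",[s(320,140,4,*p,.055) for p in((138,45),(323,112),(238,246),(40,172))])
print("lens T",t(250,140,174,198,.15),"S",s(365,220,4,125,103,.15))
print("ring T",t(250,140,176,188,.15))
print("stem T",t(340,230,598,530,.104), "disc",t(340,230,591,534,.059))
print("rack T",[t(340,230,*p,.045) for p in((55,429),(690,459))])
print("tops",t(340,230,163,512,.058),t(340,230,378,522,.065))
print("can",onz(T,287,332,.12),"pot",onz(T,422,158,.1))
E
```

```text
dimmer T [array([0.5852, 0.3949, 0.055 ]), array([0.5925, 0.267 , 0.055 ]), array([0.4656, 0.2583, 0.055 ]), array([0.4575, 0.3857, 0.055 ])]
ring T [0.5257 0.3292 0.056 ] S [0.5289 0.3267 0.056 ]
long mark [0.5332 0.3874 0.055 ] [0.5298 0.366  0.055 ]
pointer [0.5226 0.3298 0.099 ] [0.5104 0.3375 0.099 ]
dimmer S [array([0.4661, 0.3805, 0.055 ]), array([0.5894, 0.3871, 0.055 ]), array([0.598, 0.262, 0.055]), array([0.4718, 0.2536, 0.055 ])]
lens T [0.7119 0.0937 0.15  ] S [0.7156 0.0898 0.15  ]
ring T [0.7164 0.093  0.15  ]
stem T [ 0.3804 -0.2922  0.104 ] disc [ 0.3756 -0.3021  0.059 ]
rack T [array([ 0.4179, -0.0594,  0.045 ]), array([ 0.4094, -0.3527,  0.045 ])]
tops [ 0.3819 -0.1081  0.058 ] [ 0.3796 -0.2044  0.065 ]
can [0.3825 0.081  0.12  ] pot [ 0.7813 -0.2189  0.1   ]
```

```bash
python3 - <<'E'
import cv2,numpy as np
t=cv2.imread("pics/top0.png"); s=cv2.imread("pics/scene0.png")
g=lambda im:np.clip(255*(im/255.)**0.5*1.1,0,255).astype(np.uint8)
def crop(im,x,y,w,h,k): return cv2.resize(g(im[y:y+h,x:x+w]),(w*k,h*k),interpolation=cv2.INTER_CUBIC)
cv2.imwrite("pics/m3.png",np.hstack([crop(t,260,150,50,75,8),crop(s,370,230,66,100,6)[:,:400]]))
E
```

```text
(no output)
```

View pics/m3.png

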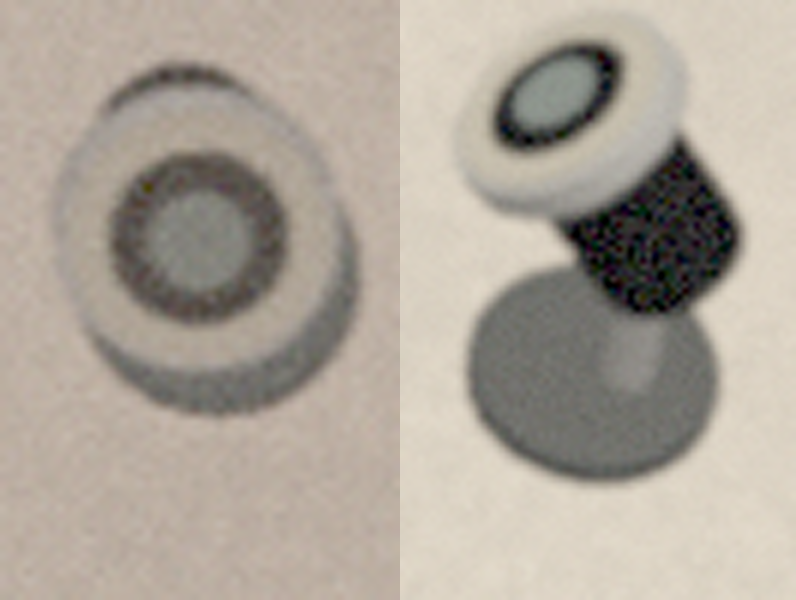

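Left half (top view, 8x): the glass is at (199,238), the head's back end peaks at (185,64), and the foot's lowest and rightmost edges are at (220,415) and (358,280). Right half (scene view, 6x): the glass is at (157,95), and the foot's left, top and right edges are at 69, 263 and 318. I'll fit the stand pose to these.

```bash
python3 - <<'E'
from h import *
from scipy.optimize import least_squares
np.set_printoptions(precision=4,suppress=True)
T=cam("top");S=cam("scene"); a=np.radians(35)
ph=np.linspace(0,2*np.pi,361)
def circ(c,n,r):
    n=n/np.linalg.norm(n); u=np.cross(n,[0,1,.3]);u/=np.linalg.norm(u);v=np.cross(n,u)
    return c+r*(np.outer(np.cos(ph),u)+np.outer(np.sin(ph),v))
tp=lambda X,Y:np.array(crop(260,150,8,X,Y)); sp=lambda X,Y:np.array(crop(370,230,6,X,Y))
def model(p):
    x,y,w,tx,ty,sx,sy=p
    f=np.array([np.cos(w),np.sin(w),0]); n=-np.sin(a)*f+np.array([0,0,np.cos(a)])
    L=np.array([x,y,.15]); F=np.array([x,y,0])+.03*f; z=np.array([0,0,1.]); B=L-.087*n
    PT=lambda q:proj(T,q)+[tx,ty]; PS=lambda q:proj(S,q)+[sx,sy]
    r=list(PT(L)[0]-tp(199,238))+list(PS(L)[0]-sp(157,95))
    back=PT(circ(B,n,.027)); r.append(back[:,1].min()-tp(0,64)[1])
    k=back[:,1].argmin(); r.append((back[k,0]-tp(185,0)[0])*.7)
    ft=PT(circ(F,z,.045)); r+= [ft[:,1].max()-tp(0,415)[1], ft[:,0].max()-tp(358,0)[0]]
    fs=PS(circ(F+[0,0,.012],z,.045)); r+=[fs[:,0].min()-sp(69,0)[0],fs[:,1].min()-sp(0,263)[1],fs[:,0].max()-sp(318,0)[0]]
    f0=PS(circ(F,z,.045)); r.append(f0[:,1].max()-sp(0,482)[1])
    bs=PS(circ(B,n,.027)); r+=[bs[:,1].max()-sp(0,318)[1],bs[:,0].max()-sp(342,0)[0]]
    return np.r_[r, np.array([tx,ty,sx,sy])*.7, ]
o=least_squares(model,[.713,.092,0.1,0,0,0,0],loss="soft_l1")
print(o.x,o.cost); print(model(o.x))
J=o.jac; print(np.sqrt(np.diag(np.linalg.inv(J.T@J)))*.5)
E
```

```text
[ 0.7121  0.0921  0.2998 -0.3835  0.3051  0.0282  0.9452] 3.255963994251375
[ 0.3133  0.1242 -0.9564 -0.6553 -0.817  -0.5628  0.3898  0.2318 -0.8066
 -1.1749  0.6463  0.5989  0.4489  1.1779 -0.2685  0.2136  0.0198  0.6616]
[0.0013 0.0016 0.0332 0.6104 0.5386 0.5851 0.6267]
```

Stand fit: lens at about (0.712, 0.092), yaw about 0.30 rad; I'll refine it with the wrist camera later. The knob is at about (0.527, 0.328) with box yaw 0.06 and q about 0.61. Moving above the dimmer.

arm_command --deltas '[[[2.7,-1.96,0,0,0,-1],[2.7,-1.96,0,0,0,-1],[2.7,-1.96,0,0,0,-1],[2.7,-1.96,0,0,0,-1],[2.7,-1.96,0,0,0,-1],[2.7,-1.96,0,0,0,-1],[2.7,-1.96,0,0,0,-1],[2.7,-1.96,0,0,0,-1],[2.7,-1.96,0,0,0,-1],[2.7,-1.96,0,0,0,-1],[2.7,-1.96,0,0,0,-1],[2.5,-1.96,0,0,0,-0.5]]]' --gripper 1

```text
t: 1.1
tool_pos: [0.5287, 0.3271, 0.2181]
orientation: [-0.856, -3.022, 0.001]
force: [0.4, -0.1, 0.3]
opening: 0.0929
gripper_force: 0.0
```

arm_command --deltas '[[[0,0,0,0,0,0],[0,0,0,0,0,0],[0,0,0,0,0,0]]]'

```text
t: 1.35
tool_pos: [0.5271, 0.3285, 0.218]
orientation: [-0.854, -3.022, 0.001]
force: [-0.5, 0.5, -0.8]
opening: 0.0932
gripper_force: 0.0
```

```bash
cat >> h.py <<'E'
def st():
    s=monitor.read_state(); R=cv2.Rodrigues(np.array(s["orientation"]))[0]
    print("t",s["t"],"pos",np.round(s["tool_pos"],4),"y",np.round(R[:,1],3),"yang",round(np.degrees(np.arctan2(R[1,1],R[0,1])),1),"z",np.round(R[:,2],3),"F",np.round(s["force"],1),"op",round(s["opening"],4),"gf",round(s["gripper_force"],2),"q",np.round(s["q"],2)); return s,R
E
python3 - <<'E'
from h import *
st(); W=cam("wrist"); im=eyes.read_camera("wrist"); np.save("w1.npy",np.hstack([W[1],W[2][:,None]])); print(W[0]["fx"],W[0]["cx"],W[0]["cy"])
print("expect axis px",proj(W,[[.527,.3275,.099],[.527,.3275,.055],[.712,.092,.15]]))
cv2.imwrite("pics/w1.png",im)
E
```

```text
t 1.35 pos [0.5271 0.3285 0.218 ] y [ 0.523  0.852 -0.001] yang 58.4 z [-0.001 -0.    -1.   ] F [-0.5  0.5 -0.8] op 0.0932 gf 0.0 q [ 0.47  0.19  1.43  0.    1.53 -0.55]
398.74717625545344 323.0319460757076 236.48884360926598
expect axis px [[322.11187588 228.83308925]
 [322.30226938 215.21351613]
 [194.62885557 578.04429587]]
```

View pics/w1.png

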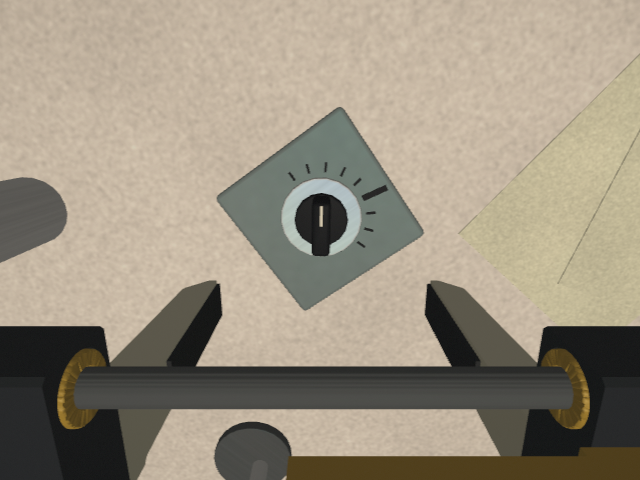

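The wrist view shows the knob ring at (321,217), where expected, with the bar upright in the picture and so square to the fingers. Pointer is toward the top at (321,213) and the fingers are clear. Descend, grip, turn.

arm_command --deltas '[[[0,-0.05,-2.9,0,0,0],[0,-0.05,-2.9,0,0,0],[0,0,-2.9,0,0,0],[0,0,-2.9,0,0,0],[0,0,-2.9,0,0,0],[0,0,0,0,0,0]]]'

```text
t: 1.9
tool_pos: [0.5221, 0.3264, 0.0665]
orientation: [-0.849, -3.016, 0.011]
force: [-0.3, -1.3, -1.9]
opening: 0.0927
gripper_force: 0.0
```

arm_command --deltas '[[[0,0,0,0,0,0],[0,0,0,0,0,0],[0,0,0,0,0,0],[0,0,0,0,0,0],[0,0,0,0,0,0],[0,0,0,0,0,0],[0,0,0,0,0,0],[0,0,0,0,0,0]]]' --gripper -1 --squeeze 10

```text
t: 2.57
tool_pos: [0.5278, 0.3275, 0.0739]
orientation: [0.854, 3.023, 0.0]
force: [-0.1, 0.2, 0.3]
opening: 0.0443
gripper_force: 0.0
```

arm_command --deltas '[[[0,0,0,0,0,0],[0,0,0,0,0,0],[0,0,0,0,0,0],[0,0,0,0,0,0],[0,0,0,0,0,0],[0,0,0,0,0,0],[0,0,0,0,0,0]]]'

```text
t: 3.15
tool_pos: [0.527, 0.3264, 0.0735]
orientation: [-0.854, -3.022, 0.004]
force: [-3.1, -5.1, 3.9]
opening: 0.0141
gripper_force: 10.0
```

arm_command --deltas '[[[0,0,0,0,0,-5],[0,0,0,0,0,-5],[0,0,0,0,0,-5],[0,0,0,0,0,-5],[0,0,0,0,0,-5],[0,0,0,0,0,-5],[0,0,0,0,0,-5],[0,0,0,0,0,-5],[0,0,0,0,0,-5],[0,0,0,0,0,-5],[0,0,0,0,0,-5],[0,0,0,0,0,-5]]]'

```text
t: 4.15
tool_pos: [0.5265, 0.3261, 0.0735]
orientation: [-2.256, -2.186, 0.006]
force: [-6.0, -7.0, 7.2]
opening: 0.014
gripper_force: 10.0
```

arm_command --deltas '[[[0,0,0,0,0,-5],[0,0,0,0,0,0],[0,0,0,0,0,0],[0,0,0,0,0,0]]]'

```text
t: 4.48
tool_pos: [0.5264, 0.3261, 0.0735]
orientation: [2.345, 2.091, -0.006]
force: [-6.8, -6.3, 7.1]
opening: 0.0142
gripper_force: 10.0
```

```bash
python3 - <<'E'
from h import *
st()
E
```

```text
t 4.4833 pos [0.5264 0.3261 0.0735] y [ 0.993 -0.114 -0.003] yang -6.6 z [-0.003 -0.003 -1.   ] F [-6.8 -6.3  7.1] op 0.0142 gf 10.0 q [ 0.47  0.29  1.57 -0.    1.28  0.59]
```

The bar should now be at q of about 1.74. Release, rise and check.

arm_command --deltas '[[[0,0,0,0,0,0],[0,0,0,0,0,0],[0,0,0,0,0,0],[0,0,0,0,0,0],[0,0,0,0,0,0],[0,0,0,0,0,0],[0,0,0,0,0,0],[0,0,0,0,0,0]]]' --gripper 1

```text
t: 5.15
tool_pos: [0.5276, 0.3275, 0.0737]
orientation: [2.345, 2.091, 0.0]
force: [-0.2, -0.1, 0.3]
opening: 0.0625
gripper_force: 0.0
```

arm_command --deltas '[[[0,0,0.5,0,0,0],[0,0,1.5,0,0,0],[0,0,3,0,0,0],[0,0,3,0,0,0],[0,0,3,0,0,0],[0,0,2,0,0,0],[0,0,1,0,0,0],[0,0,0,0,0,0],[0,0,0,0,0,0],[0,0,0,0,0,0]]]'

```text
t: 5.98
tool_pos: [0.5267, 0.327, 0.2114]
orientation: [-2.344, -2.091, 0.005]
force: [0.0, 0.6, -0.8]
opening: 0.0929
gripper_force: 0.0
```

```bash
python3 - <<'E'
from h import *
st(); W=cam("wrist"); im=eyes.read_camera("wrist")
c=np.array([.527,.328]); a=np.pi-1.75+.06
print(proj(W,[[*c,.099],[*c,.055],[*(c+.021*np.array([np.cos(a),np.sin(a)])),.099]]))
u,v=proj(W,[[*c,.09]])[0].astype(int); x0=max(u-90,0);y0=max(v-70,0); print(x0,y0)
cv2.imwrite("pics/w2.png",cv2.resize(im[y0:y0+140,x0:x0+180],None,fx=4,fy=4,interpolation=cv2.INTER_CUBIC))
E
```

```text
t 5.9833 pos [0.5267 0.327  0.2114] y [ 0.993 -0.114 -0.003] yang -6.5 z [-0.003 -0.001 -1.   ] F [ 0.   0.6 -0.8] op 0.0929 gf 0.0 q [0.47 0.19 1.44 0.   1.52 0.59]
[[322.08440468 229.77583787]
 [322.34674058 215.59586355]
 [322.21678153 201.18916412]]
232 156
```

View pics/w2.png

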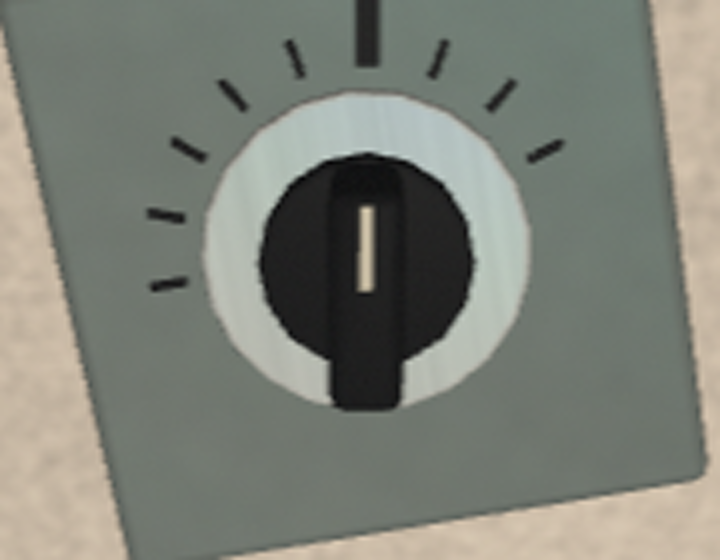

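The pointer is exactly on the long mark and the fingers are off the knob. Next I move to a tilted pose in front of the lens for a close look, which also tests the reach.

arm_command --deltas '[[[0.63,-2.24,0.86,0.86,-2.79,0],[0.63,-2.24,0.86,0.86,-2.79,0],[0.63,-2.24,0.86,0.86,-2.79,0],[0.63,-2.24,0.86,0.86,-2.79,0],[0.63,-2.24,0.86,0.86,-2.79,0],[0.63,-2.24,0.86,0.86,-2.79,0],[0.63,-2.24,0.86,0.86,-2.79,0],[0.63,-2.24,0.86,0.86,-2.79,0],[0.63,-2.24,0.86,0.86,-2.79,0],[0.63,-2.24,0.86,0.86,-2.79,0],[0.63,-2.24,0.86,0.86,-2.79,0],[0.63,-2.24,0.86,0.86,-2.79,0]]]'

```text
t: 7.03
tool_pos: [0.6028, 0.0577, 0.3153]
orientation: [2.074, 1.849, 0.798]
force: [-0.5, -0.1, -1.1]
opening: 0.0925
gripper_force: 0.0
```

arm_command --deltas '[[[0,0,0,0,0,0],[0,0,0,0,0,0],[0,0,0,0,0,0],[0,0,0,0,0,0]]]'

```text
t: 7.37
tool_pos: [0.6028, 0.0597, 0.3156]
orientation: [2.075, 1.852, 0.796]
force: [-0.1, 1.0, 0.3]
opening: 0.0929
gripper_force: 0.0
```

```bash
python3 - <<'E'
from h import *
st(); W=cam("wrist"); im=eyes.read_camera("wrist"); np.save("w3.npy",np.hstack([W[1],W[2][:,None]]))
print(proj(W,[[.713,.092,.15]]), -W[1].T@W[2])
cv2.imwrite("pics/w3.png",im)
E
```

```text
t 7.3667 pos [0.6028 0.0597 0.3156] y [ 0.836 -0.162  0.524] yang -11.0 z [ 0.546  0.17  -0.82 ] F [-0.1  1.   0.3] op 0.0929 gf 0.0 q [-0.14 -0.46  1.96  0.28  1.09 -0.09]
[[322.40013435 207.76513921]] [0.51663025 0.10684267 0.46935235]
```

View pics/w3.png

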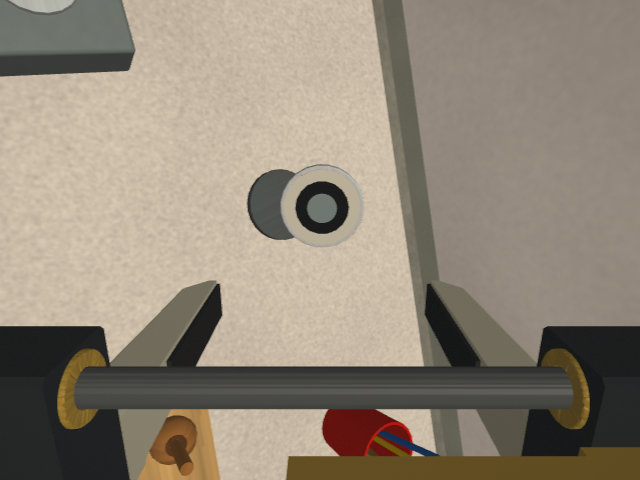

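The lens sits at (321.5,207.5), within 1 px of the prediction. The foot's left, top and bottom edges are at 248, 169 and 240; I'll refit the yaw from those.

```bash
python3 - <<'E'
from h import *
from scipy.optimize import least_squares
np.set_printoptions(precision=4,suppress=True)
M=np.load("w3.npy"); W=(eyes.camera_model("wrist"),M[:,:3],M[:,3])
im=cv2.imread("pics/w3.png").astype(float); g=im.mean(2); b=im[:,:,2]-im[:,:,0]
# lens glass centroid: gray-green inside black ring
print(onz(W,321.5,207.5,.15))
# subpixel foot edge: profile checks
print("row 205",g[205,240:256].astype(int)); print("col 278 top",g[162:176,278].astype(int)); print("bot",g[232:248,278].astype(int))
ph=np.linspace(0,2*np.pi,721)
def foot(w,L):
    F=L[:2]+.03*np.array([np.cos(w),np.sin(w)]); 
    P=[proj(W,np.c_[F[0]+.045*np.cos(ph),F[1]+.045*np.sin(ph),0*ph+z]) for z in(0,.012)]
    P=np.vstack(P); return np.array([P[:,0].min(),P[:,1].min(),P[:,1].max()])
L=onz(W,321.5,207.5,.15)
f=lambda p:np.r_[foot(p[0],L+[0,p[1],0]*1)-[248,169,240]]
for w in(.1,.15,.2,.25,.3,.35,.4): print(w,foot(w,L))
E
```

```text
[0.7121 0.0924 0.15  ]
row 205 [183 185 188 191 193 193 176 120  44  46  63  79  80  80  80  80]
col 278 top [190 186 186 186 187 192 194 114  76  76  76  75  77  77]
bot [ 78  76  77  79  78  80  77  88 183 183 186 188 191 191 192 190]
0.1 [247.11   171.4989 242.5628]
0.15 [246.7485 170.3388 241.4453]
0.2 [246.3322 169.1928 240.347 ]
0.25 [245.8618 168.0631 239.2704]
0.3 [245.3384 166.9527 238.2181]
0.35 [244.763  165.8643 237.1926]
0.4 [244.1369 164.8004 236.1962]
```

Yaw is about 0.23, with the lens at (0.712, 0.092, 0.15). Now going above the wide top with the tool vertical again.

arm_command --deltas '[[[-1.64,-2.6,0,-0.86,2.79,0],[-1.64,-2.6,-0.5,-0.86,2.79,0],[-1.64,-2.6,-0.5,-0.86,2.79,0],[-1.64,-2.6,-0.6,-0.86,2.79,0],[-1.64,-2.6,-0.7,-0.86,2.79,0],[-1.64,-2.6,-0.7,-0.86,2.79,0],[-1.64,-2.6,-0.8,-0.86,2.79,0],[-1.64,-2.6,-0.8,-0.86,2.79,0],[-1.64,-2.6,-0.8,-0.86,2.79,0],[-1.64,-2.6,-0.8,-0.86,2.79,0],[-1.64,-2.6,-0.8,-0.86,2.79,0],[-1.64,-2.6,-0.8,-0.86,2.79,0]]]'

```text
t: 8.42
tool_pos: [0.4062, -0.2537, 0.2384]
orientation: [-2.342, -2.092, 0.004]
force: [0.3, -1.1, 0.3]
opening: 0.0933
gripper_force: 0.0
```

arm_command --deltas '[[[-1.64,-2.6,-0.8,0,0,0.4],[-1.64,-2.6,-0.8,0,0,0.4],[0,0,0,0,0,2],[0,0,0,0,0,2],[0,0,0,0,0,0],[0,0,0,0,0,0],[0,0,0,0,0,0]]]'

```text
t: 9.0
tool_pos: [0.3742, -0.3047, 0.2228]
orientation: [-2.254, -2.188, 0.0]
force: [0.7, 0.4, -0.3]
opening: 0.0934
gripper_force: 0.0
```

```bash
python3 - <<'E'
from h import *
st(); W=cam("wrist"); im=eyes.read_camera("wrist"); np.save("w4.npy",np.hstack([W[1],W[2][:,None]]))
print(proj(W,[[.373,-.304,.104],[.373,-.304,.059]]))
cv2.imwrite("pics/w4.png",im)
E
```

```text
t 9.0 pos [ 0.3742 -0.3047  0.2228] y [ 1.   -0.03 -0.  ] yang -1.7 z [-0.  0. -1.] F [ 0.7  0.4 -0.3] op 0.0934 gf 0.0 q [-0.79 -0.19  1.8  -0.    1.54 -0.76]
[[319.95708332 228.01431253]
 [320.36837209 214.13972023]]
```

View pics/w4.png

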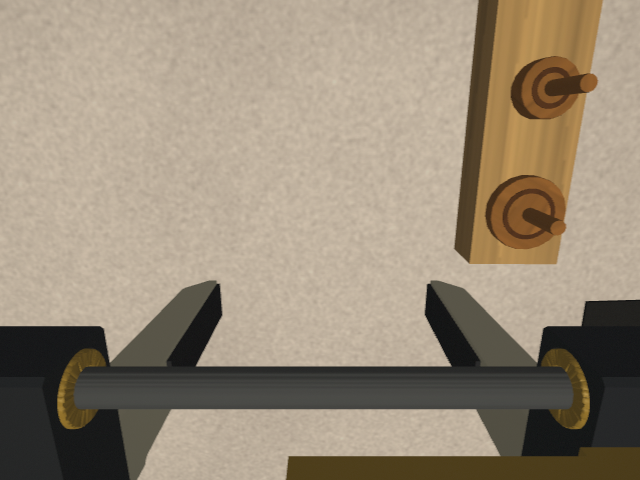

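The wrist view shows the rack off to the right: the wide top's stem end is at (559,227) and its disc at about (527,211). I left the 375-row montage offset in for the rack crop. Recomputing from both cameras.

```bash
python3 - <<'E'
from h import *
np.set_printoptions(precision=4,suppress=True)
M=np.load("w4.npy"); W=(eyes.camera_model("wrist"),M[:,:3],M[:,3]); T=cam("top")
t=lambda X,Y,z:onz(T,*crop(340,230,5,X,Y-375),z)
print("W stem",onz(W,559,227,.104),"disc",onz(W,528,211,.059))
print("T stem",t(598,530,.104),"disc",t(591,534,.059))
print("W rack corners",[onz(W,*p,.045) for p in((470,264),(557,264))])
print("T rack",t(55,429,.045),t(690,459,.045)," tops",t(163,512,.058),t(378,522,.065))
E
```

```text
W stem [ 0.5493 -0.3085  0.104 ] disc [ 0.5484 -0.3065  0.059 ]
T stem [ 0.5439 -0.2969  0.104 ] disc [ 0.5463 -0.3069  0.059 ]
W rack corners [array([ 0.5083, -0.3582,  0.045 ]), array([ 0.5879, -0.3605,  0.045 ])]
T rack [ 0.5935 -0.058   0.045 ] [ 0.5841 -0.3588  0.045 ]  tops [ 0.5534 -0.108   0.058 ] [ 0.5497 -0.2068  0.065 ]
```

Both cameras now put the wide top at (0.549, -0.308), and the rack's length (301 mm) and width (80 mm) check out. Moving over it.

arm_command --deltas '[[[2.5,-0.05,0,0,0,0],[3,-0.05,0,0,0,0],[3,-0.05,0,0,0,0],[3,-0.05,0,0,0,0],[3,-0.05,0,0,0,0],[2,-0.05,0,0,0,0],[1,-0.03,0,0,0,0],[0,0,0,0,0,0],[0,0,0,0,0,0],[0,0,0,0,0,0]]]'

```text
t: 9.88
tool_pos: [0.5481, -0.3084, 0.2228]
orientation: [-2.255, -2.187, 0.001]
force: [-0.2, -0.1, 0.8]
opening: 0.0928
gripper_force: 0.0
```

```bash
python3 - <<'E'
from h import *
np.set_printoptions(precision=4,suppress=True)
st(); W=cam("wrist"); im=eyes.read_camera("wrist"); cv2.imwrite("pics/w5.png",im)
p=proj(W,[[.549,-.308,.104],[.549,-.308,.059]]); print(p)
u,v=p[1].astype(int); roi=im[v-60:v+70,u-60:u+60]
hsv=cv2.cvtColor(cv2.GaussianBlur(roi,(3,3),0),cv2.COLOR_BGR2HSV)
for y in range(0,130,10): print(y+v-60,[tuple(int(c) for c in hsv[y,x]) for x in range(10,120,20)])
E
```

```text
t 9.8833 pos [ 0.5481 -0.3084  0.2228] y [ 1.    -0.03  -0.001] yang -1.7 z [-0.001  0.    -1.   ] F [-0.2 -0.1  0.8] op 0.0928 gf 0.0 q [-0.59  0.21  1.4  -0.    1.54 -0.56]
[[322.8109 228.4387]
 [322.8749 214.5119]]
154 [(17, 44, 203), (18, 135, 170), (18, 136, 187), (18, 135, 176), (18, 134, 160), (17, 45, 198)]
164 [(17, 45, 208), (18, 136, 171), (18, 135, 187), (18, 135, 176), (18, 135, 161), (17, 45, 200)]
174 [(17, 44, 203), (18, 134, 171), (18, 136, 186), (18, 135, 176), (18, 135, 163), (18, 44, 199)]
184 [(17, 44, 198), (17, 135, 172), (15, 169, 143), (16, 170, 144), (18, 134, 165), (17, 45, 187)]
194 [(18, 45, 200), (16, 150, 124), (13, 157, 78), (13, 157, 81), (15, 171, 142), (17, 44, 195)]
204 [(17, 44, 201), (15, 171, 133), (15, 170, 138), (15, 171, 139), (15, 170, 138), (17, 45, 197)]
214 [(17, 45, 198), (15, 171, 140), (15, 172, 135), (15, 171, 137), (15, 170, 144), (17, 45, 198)]
224 [(18, 44, 201), (15, 171, 139), (15, 171, 137), (15, 170, 132), (15, 172, 150), (17, 44, 198)]
234 [(17, 46, 195), (16, 151, 147), (13, 163, 100), (14, 171, 127), (15, 171, 145), (17, 45, 197)]
244 [(17, 44, 204), (18, 136, 173), (15, 174, 144), (15, 171, 140), (18, 135, 172), (16, 45, 198)]
254 [(17, 44, 199), (18, 136, 173), (18, 137, 186), (18, 136, 182), (18, 136, 173), (17, 45, 200)]
264 [(17, 45, 202), (18, 129, 174), (18, 129, 186), (18, 129, 184), (17, 128, 175), (17, 44, 196)]
274 [(17, 44, 195), (17, 44, 195), (17, 45, 197), (17, 45, 200), (17, 45, 200), (18, 44, 198)]
```

```bash
python3 - <<'E'
from h import *
np.set_printoptions(precision=4,suppress=True)
W=cam("wrist"); im=cv2.imread("pics/w5.png")
hsv=cv2.cvtColor(cv2.GaussianBlur(im,(3,3),0),cv2.COLOR_BGR2HSV)
m=((hsv[...,0]<17)&(hsv[...,1]>148)).astype(np.uint8); m[:170]=0;m[262:]=0;m[:,:270]=0;m[:,380:]=0
x,y,w,h=cv2.boundingRect(m); print(x,y,w,h)
ph=np.linspace(0,2*np.pi,361)
c=np.array([.549,-.308])
P=np.vstack([proj(W,np.c_[c[0]+.032*np.cos(ph),c[1]+.032*np.sin(ph),0*ph+z]) for z in(.045,.059)])
print(P.min(0),P.max(0)); s=W[0]["fx"]
print("grid step px/cm",proj(W,[[.559,-.308,.059]])-proj(W,[[.549,-.308,.059]]),proj(W,[[.549,-.298,.059]])-proj(W,[[.549,-.308,.059]]))
E
```

```text
286 177 75 74
[285.2222 174.1583] [360.7738 250.1002]
grid step px/cm [[11.7985 -0.3508]] [[ -0.364  -11.5999]]
```

The detected disc matches the prediction to within 2 mm. Decelerating descent, then grip.

arm_command --deltas '[[[0.1,-0.05,-2,0,0,0],[0,0,-2.5,0,0,0],[0,0,-2.5,0,0,0],[0,0,-2.5,0,0,0],[0,0,-2,0,0,0],[0,0,-1.5,0,0,0],[0,0,-1,0,0,0],[0,0,-0.8,0,0,0],[0,0,-0.5,0,0,0],[0,0,-0.3,0,0,0],[0,0,-0.1,0,0,0],[0,0,0,0,0,0]]]'

```text
t: 10.93
tool_pos: [0.55, -0.3094, 0.0665]
orientation: [2.254, 2.187, 0.0]
force: [-0.0, 0.0, 0.3]
opening: 0.0927
gripper_force: 0.0
```

arm_command --deltas '[[[0,0,0,0,0,0],[0,0,0,0,0,0],[0,0,0,0,0,0],[0,0,0,0,0,0],[0,0,0,0,0,0],[0,0,0,0,0,0],[0,0,0,0,0,0],[0,0,0,0,0,0],[0,0,0,0,0,0],[0,0,0,0,0,0],[0,0,0,0,0,0],[0,0,0,0,0,0]]]' --gripper -1 --squeeze 25

```text
t: 11.93
tool_pos: [0.5496, -0.3091, 0.0658]
orientation: [-2.255, -2.187, -0.0]
force: [-0.3, -0.2, 0.3]
opening: 0.0176
gripper_force: 0.0
```

arm_command --deltas '[[[0,0,0,0,0,0],[0,0,0,0,0,0],[0,0,0,0,0,0],[0,0,0,0,0,0],[0,0,0,0,0,0]]]'

```text
t: 12.35
tool_pos: [0.5496, -0.3091, 0.0658]
orientation: [-2.255, -2.187, 0.0]
force: [-0.7, -0.4, -0.4]
opening: 0.0117
gripper_force: 25.0
```

Stem gripped: opening 11.7 mm, 25 N. Lifting straight up.

arm_command --deltas '[[[0,0,0.5,0,0,0],[0,0,1,0,0,0],[0,0,1.5,0,0,0],[0,0,2,0,0,0],[0,0,2.5,0,0,0],[0,0,3,0,0,0],[0,0,3,0,0,0],[0,0,3,0,0,0],[0,0,3,0,0,0],[0,0,2.5,0,0,0],[0,0,2,0,0,0],[0,0,1,0,0,0]]]'

```text
t: 13.35
tool_pos: [0.5505, -0.3096, 0.321]
orientation: [2.251, 2.183, 0.002]
force: [0.1, -0.6, 0.8]
opening: 0.0115
gripper_force: 25.0
```

arm_command --deltas '[[[0,0,0,0,0,0],[0,0,0,0,0,0],[0,0,0,0,0,0],[0,0,0,0,0,0]]]'

```text
t: 13.68
tool_pos: [0.5489, -0.3087, 0.3135]
orientation: [-2.252, -2.185, 0.001]
force: [0.2, 0.3, -0.2]
opening: 0.0112
gripper_force: 25.0
```

```bash
cat > tgt.py <<'E'
from h import *
from scipy.spatial.transform import Rotation as Ro
L=np.array([.7122,.0923,.15]); w=.23; a=np.radians(35)
n=np.array([-np.sin(a)*np.cos(w),-np.sin(a)*np.sin(w),np.cos(a)])
def go(d):
    s,R=st(); p=L+(d+.0138)*n; z=R[:,2]; ax=np.cross(z,-n); ang=np.arcsin(np.linalg.norm(ax)); ax=ax/np.linalg.norm(ax)*np.degrees(ang)
    print("shift cm",np.round((p-s["tool_pos"])*100,2),"turn deg",np.round(ax,2))
E
python3 -c "
from tgt import *
go(.19)
im=eyes.read_camera('wrist'); cv2.imwrite('pics/w6.png',im)
S=eyes.read_camera('scene'); cv2.imwrite('pics/s6.png',S)"
```

```text
t 13.6833 pos [ 0.5489 -0.3087  0.3135] y [ 1.    -0.03  -0.003] yang -1.7 z [-0.003  0.002 -1.   ] F [ 0.2  0.3 -0.2] op 0.0112 gf 25.0 q [-0.59  0.2   1.24 -0.    1.7  -0.56]
shift cm [ 4.95 37.43  0.35] turn deg [  7.88 -34.24  -0.09]
```

arm_command --deltas '[[[0.2,1,0,0.44,-1.9,0],[0.25,1.8,0,0.44,-1.9,0],[0.3,2.4,0.1,0.44,-1.9,0],[0.3,2.6,0.1,0.44,-1.9,0],[0.3,2.6,0.1,0.44,-1.9,0],[0.3,2.6,0.05,0.44,-1.9,0],[0.3,2.6,0,0.44,-1.9,0],[0.3,2.6,0,0.44,-1.9,0],[0.3,2.6,0,0.44,-1.9,0],[0.3,2.6,0,0.44,-1.9,0],[0.3,2.6,0,0.44,-1.9,0],[0.3,2.6,0,0.44,-1.9,0]]]'

```text
t: 14.78
tool_pos: [0.5837, -0.0219, 0.3185]
orientation: [2.072, 2.01, 0.513]
force: [1.0, 0.6, -0.3]
opening: 0.0117
gripper_force: 25.0
```

arm_command --deltas '[[[0.3,2.5,0,0.44,-1.9,0],[0.3,2.2,0,0.44,-1.9,0],[0.3,1.8,0,0.44,-1.9,0],[0.3,1.3,0,0.44,-1.9,0],[0.2,0.7,0,0.44,-1.9,0],[0.2,0.3,0,0.44,-1.9,0],[0,0,0,0,0,0],[0,0,0,0,0,0],[0,0,0,0,0,0],[0,0,0,0,0,0]]]'

```text
t: 15.62
tool_pos: [0.6002, 0.0645, 0.3194]
orientation: [1.961, 1.901, 0.739]
force: [-0.8, -0.4, -0.6]
opening: 0.0115
gripper_force: 25.0
```

```bash
python3 -c "
from tgt import *
go(.13)"
```

```text
t 15.6167 pos [0.6002 0.0645 0.3194] y [ 0.829 -0.07   0.555] yang -4.9 z [ 0.56   0.129 -0.819] F [-0.8 -0.4 -0.6] op 0.0115 gf 25.0 q [-0.09 -0.48  1.97  0.21  1.07 -0.11]
shift cm [ 3.17  0.9  -5.16] turn deg [0.06 0.08 0.06]
```

arm_command --deltas '[[[0.2,0.06,-0.3,0,0,0],[0.4,0.1,-0.6,0,0,0],[0.5,0.14,-0.8,0,0,0],[0.5,0.15,-0.9,0,0,0],[0.5,0.15,-0.9,0,0,0],[0.5,0.14,-0.8,0,0,0],[0.37,0.1,-0.56,0,0,0],[0.2,0.06,-0.3,0,0,0],[0,0,0,0,0,0],[0,0,0,0,0,0],[0,0,0,0,0,0],[0,0,0,0,0,0]]]'

```text
t: 16.62
tool_pos: [0.632, 0.0738, 0.2687]
orientation: [1.959, 1.9, 0.741]
force: [-0.6, -0.5, -0.5]
opening: 0.0116
gripper_force: 25.0
```

```bash
python3 -c "
from tgt import *
go(.13)
S=cam('scene');T=cam('top');W=cam('wrist')
for nm,C in(('wrist',W),('scene',S),('top',T)):
    im=eyes.read_camera(nm); cv2.imwrite('pics/f_%s.png'%nm,im)
    D=L+.13*n; ph=np.linspace(0,2*np.pi,73); u=np.cross(n,[0,1,0]);u/=np.linalg.norm(u);v=np.cross(n,u)
    g=im.copy()
    if nm!='wrist': g=np.clip(255*(im/255.)**.55*1.1,0,255).astype(np.uint8)
    for c,r in((D+.007*n,.032),(D-.007*n,.032),(L,.012),(L-.0*n,.04)):
        P=proj(C,c+r*(np.outer(np.cos(ph),u)+np.outer(np.sin(ph),v)))
        cv2.polylines(g,[np.round(P*16).astype(np.int32)],True,(0,255,0),1,cv2.LINE_AA,4)
    x=proj(C,[D,L]); 
    for q in proj(C,[D-.033*n,D+.052*n]): cv2.circle(g,tuple(int(k) for k in q),1,(255,0,0),-1)
    c0=x.mean(0).astype(int); x0=int(np.clip(c0[0]-66,0,500));y0=int(np.clip(c0[1]-75,0,330))
    globals()['c_'+nm]=cv2.resize(g[y0:y0+150,x0:x0+132],(396,450),interpolation=cv2.INTER_CUBIC); print(nm,x,x0,y0)
cv2.imwrite('pics/final.png',np.hstack([c_scene,c_top]))
"
```

```text
t 16.6167 pos [0.632  0.0738 0.2687] y [ 0.827 -0.07   0.557] yang -4.8 z [ 0.561  0.13  -0.817] F [-0.6 -0.5 -0.5] op 0.0116 gf 25.0 q [-0.06 -0.37  1.98  0.2   0.94 -0.1 ]
shift cm [-0.02 -0.03 -0.09] turn deg [0.04 0.19 0.06]
wrist [[320.27130729 286.34617516]
 [320.8296692  220.97500728]] 254 178
scene [[361.16744991 196.09207718]
 [394.86505509 243.79021333]] 312 144
top [[287.9279212  200.73436077]
 [285.06333136 179.07137036]] 220 114
```

View pics/final.png

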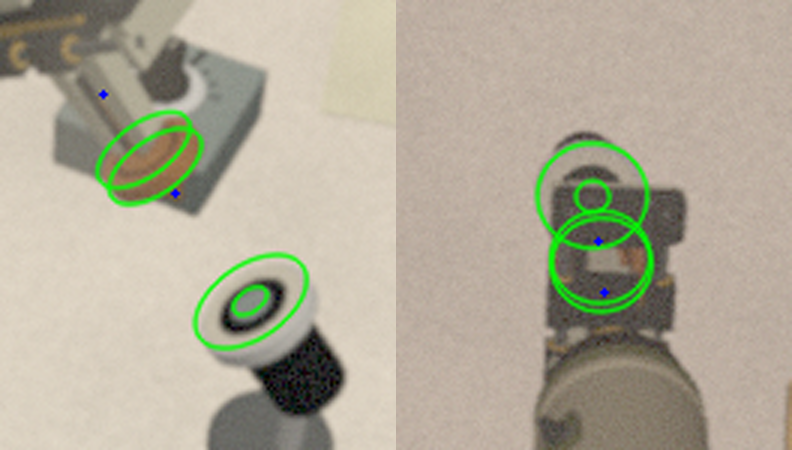

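The final overlay (scene view) shows the disc at (150,160), on the predicted rings, and the lens at (250,302) on its own ring. The top is clear of everything, and the dimmer pointer is unchanged. Settle briefly and hand in.

arm_command --deltas '[[[0,0,0,0,0,0],[0,0,0,0,0,0],[0,0,0,0,0,0],[0,0,0,0,0,0],[0,0,0,0,0,0],[0,0,0,0,0,0]]]'

```text
t: 17.27
tool_pos: [0.6318, 0.0739, 0.2677]
orientation: [1.96, 1.901, 0.74]
force: [0.1, -0.5, -0.8]
opening: 0.0112
gripper_force: 25.0
```

```bash
python3 -c "
from tgt import *
go(.13)
from plant import ticket
print(ticket.close_job())"
```

```text
t 17.2667 pos [0.6318 0.0739 0.2677] y [ 0.828 -0.07   0.556] yang -4.8 z [ 0.56   0.13  -0.818] F [ 0.1 -0.5 -0.8] op 0.0112 gf 25.0 q [-0.06 -0.37  1.98  0.2   0.94 -0.1 ]
shift cm [ 0.01 -0.04  0.01] turn deg [0.04 0.11 0.04]
the job is handed in; nothing more can be done
None
```

The job is handed in at about 17 s robot time (no verdict came back): the dimmer pointer is on the long mark, and the widest top is held still with its tip towards the lens, by my measurements on the lens axis with its disc 130 mm from the glass.

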